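# Open the milk cooler by its paddle latch

## Robot

A 7-joint arm with a two-finger parallel gripper is mounted at the origin on the work surface. World frame = base frame: x ahead of the robot, y to its left, z up, the work surface at z = 0. Lengths are in m, angles in rad, forces in N, time in s.
With the tool pointing down it reaches from about 0.4 to 0.85 m from the base axis. Payload 10.4 kg.
Tool frame: the origin (TCP) lies midway between the tips of the shut fingers; the grasp point (between the pads) lies robot.pinch_z behind it (robot.pinch_z is the distance from the TCP to the grasp point, in m); z points along the fingers, y is the line along which they close (so a half turn about z gives the same grasp; the last joint's range is limited). The gripper opens to 87 mm and grips with 3 to 60 N. Pads are 19 mm wide; open, the fingers measure 117 mm over their backs; the gripper's body (75 mm by 190 mm) begins 51 mm behind the grasp point.
Start: joints at [1.133, 0.332, -0.065, 1.46, 0.022, 1.35, -0.088], TCP at [0.252, -0.572, 0.223] pointing down, gripper open.
Joint ranges: [-2.6, 2.6], [-0.5, 2.12], [-1.47, 1.34], [0.16, 2.42], [-1.27, 4.41], [0.06, 2.06], [-2.6, 2.6]. Speed limits (rad/s): [2.22, 2.22, 2.79, 2.79, 3.14, 3.14, 3.14].

## Interface

Orientations are given as a unit quaternion [w, x, y, z].
In Python, from station import readout, eyes, job, masks_of, robot gives the robot as it stands.
- The arm moves only by the tool carry_out, never from a script. Its argument "series" is a list of rows, each a list of 5 numbers: the opening, from 0 (shut) to 1 (fully open), then the shift along the tool's x, y, z in cm, then the turn about the tool's z in rad. A call has 1 to 8 rows; each row shifts and turns the commanded pose from where the row before left it, along the tool's axes as they then stand; what a row does not reach is not made up. A row lasts 1/8 s, in which the tool goes at most 62.5 mm and 10.7 degrees, less where a joint would pass 70% of its speed; a pose out of reach is approached as far as the arm can. A call with a gripper value outside its range is refused whole. The fingers move at their own pace and stop on an object; the grip force is fixed at half the most. Time passes only in rows, so rows that do not move let the fingers close. It gives the time, the measured TCP pose, the force, the opening and the grip force at its end, in the units of the state.
- readout.get_state(): the state, without advancing time (a new reading comes with each control period).
- eyes.get_image(name): name is "scene" or "top" or "wrist"; returns a dict with "image" (420x560x3 uint8, blue, green, red), "range_z" (420x560 float32, m along the optical axis (not along the pixel's ray), 0 where there is no reading), "camera_matrix" (3x3 intrinsics, pixels), "k1" (the pictures are not rectified: a ray, as slopes to the right and down, at radius r is drawn at 1 + k1 r^2 times it, then the intrinsics apply), "R" (3x3) and "t" (3): a world point X has camera coordinates R X + t. Camera axes: x right, y down, z forward; pixel columns grow to the right and rows downward; lengths in m; the calibration is good to about 2 mm. A picture is of the moment at which its call begins.
- job.close_job(): hands the job in; it is judged then, once.
Trained networks look in the newest picture that a camera, given by its name, has taken for a name from the list of things; names that differ only in an ending like _2 or _b are one class to them, and where a whole thing is asked for, a point or a joint stands for the part that bears it (a point fixed in the world has none). Each returns a list of dicts, best first, with "confidence" (0 to 1); they miss things now and then, are a little off and sometimes report something else, mostly with a low value. They report only what shows in the picture. A call takes as long as a camera call.
- masks_of(camera, target): "pixels" (420x560 bool, what is visible of it) and "box" ([centre column, centre row, width, height] in pixels, round what is visible of it).
The state is a dict: "t": time; "joint_pos": joint angles; "joint_vel": joint speeds; "joint_torque": joint torques, N m; "ee_pos": TCP position; "tool_rot": TCP orientation; "ft_force": force on the tool from outside, world axes, zero at the start; "ft_torque": the same for the moment, N m; "gripper_width": finger opening in m; "finger_force": force on a finger pad.
Only numpy, scipy, OpenCV 4.12 (cv2) and the standard library are available. Lean on these libraries where they do the work, as an engineer would, in place of code of your own. Each camera call takes 0.05 s, during which the arm holds its last target. There are 200 camera calls.

## Task

Open the little milk cooler on the coffee counter: lift the steel paddle on its door by feel until the hidden pawl has let go, keep it lifted while you pull the door clear of the latch, then swing the door wide open, at least 65 degrees, and let go so that it stands still with the paddle dropped back to rest. Be gentle: never wrench the door against the pawl or force the paddle hard against its end stop, do not fling the door, and leave everything else on the counter as it stands.

Things in the scene. Friction and masses are not known exactly. Their poses are not given: they have to be found in the camera images.
- cooler: White milk cooler fixed to the counter, 220 deep x 250 wide x 280 mm high. Origin: centre of its underside; z up, -x is its front (door side, towards the robot), y its width (+y is the left side seen from the robot). Its yaw varies.
- door (a joint): Angle of the white framed clear door (243 wide x 230 high x 26 mm thick, in front of the cabinet) about its vertical hinge at the cooler's +y front edge: 0 shut, grows as the paddle side swings out towards -x (clockwise seen from above), stop at 1.7 rad. It turns with light friction and stays where it is left.
- door_hinge (a point): Point on the door's vertical hinge axis at the height of the paddle; 125 mm in front of the cooler's centre and 118 mm to its +y. Does not move.
- paddle (a joint): Paddle angle: 0 at rest (level, straight out from the door), grows as its outer end is lifted. A spring draws it back to 0: 2.5 N at the grip point starts it, 6 N holds it at 0.4 rad, rising smoothly (2 to 5 N more if pinched, as it turns in the pads). With the door shut a firm hidden stop, felt as a sharp rise of force, ends its lift; with the door clear it lifts to 0.75 rad.
- paddle_grip (a point): Grip point in the steel paddle, a level plate 26 mm wide (along the door's width) and 9 mm thick near the door's upper free corner, its rounded end 66 mm out from the door's face. The point is mid-plate, 45 mm out from the face, 58 mm from the pivot, 243 mm above the counter at rest. Pinch it from above across the 26 mm: it turns between the pads. Moves with lever and door.
- paddle_pivot (a point): Middle of the paddle's pivot axis, level and along the door's width, inside the door 203 mm from the door's hinge axis and 243 mm above the counter. Moves with the door.
- pawl: Paddle's 48 mm tail inside the cabinet, its upturned nose caught behind a fixed lip; origin at the pivot. It dips as the lever lifts and lets go between 0.12 and 0.55 rad, unseen and different each time; the hidden stop comes about 0.07 rad (4 mm at the grip) later. Before that the door gives 3 to 12 mm, then is held fast. Keep its load under 15 N, on lip or stop.
- carton: Milk carton standing beside the cooler, 70 x 70 x 214 mm. Origin under its centre. Leave alone.
- pitcher: Steel milk pitcher with side handle, 80 mm across, 100 mm high, standing to the right (-y) of the cooler. Origin under its centre. Leave alone.
- cups: Stack of paper cups, 85 mm across, 177 mm high, to the left (+y) of the cooler. Origin under its centre. Leave alone.
- sugar: Glass sugar jar, 72 mm across, 120 mm high, to the left of the cooler. Origin under its centre. Leave alone.
- syrup: Amber syrup bottle, 70 mm across, 240 mm high, to the left of the cooler. Origin under its centre. Leave alone.
- tamper: Coffee tamper with wooden knob standing on its 58 mm steel foot, 90 mm high, on the counter at the front right. Origin under its centre. Leave alone.
- portafilter: Filter holder, 68 mm steel cup with a 125 mm black handle along its -x, 30 mm high, on the counter at the front left. Origin under the cup. Leave alone.
- saucer: White saucer, 140 mm across, 18 mm high, lying on the cooler's top. Origin under its centre. Leave alone.

How it is judged:
On the way, in this order (a step that is already met when the one before it is completed fails the run):
1. the paddle is lifted while the door is still shut (value of joint paddle above 0.08 rad and value of joint door below 0.05 rad), for 0.1 s.
2. the door is pulled clear of the latch with the paddle lifted (value of joint door between 0.08 and 0.6 rad and value of joint paddle above 0.1 rad), for 0.05 s.
3. the door is swung wide open (value of joint door above 1.1 rad), for 0.2 s.
At the end, for the whole second after the job is handed in: the door stands open by 63 degrees (1.1 rad) or more, at rest (under 0.1 rad/s), with the paddle dropped back to rest (under 0.06 rad) (value of joint door above 1.1 rad and value of joint paddle below 0.06 rad and angular speed of pawl below 0.1 rad/s); the robot touches nothing.
It fails at once if the pawl is loaded with more than 15 N: the door wrenched against it or the paddle forced on its stop (contact force between pawl and anything else above 15 N).
It fails at once if the door is flung (faster than 2 rad/s) (velocity of joint door above 2 rad/s).
It fails at once if something else on the counter is moved by more than 15 mm (distance of any of carton, pitcher, cups, sugar, syrup, tamper, portafilter, saucer from where it was at the start of the episode above 0.015 m).
It also fails if it takes over 69 s, if anything falls off the work surface, if the arm or the gripper's body presses on something with over 40 N, if the wrist force passes 120 N, or if a joint passes its speed limit or range.

## Working session

There is one attempt and no reset: what is moved stays moved. The work goes in short steps, Python scripts to look and compute and a tool call to move; the robot and the scene stay as the last step left them, time stands still between calls to the robot, and variables do not carry over. Pictures are saved under pics/ and viewed, at most 10 in all, crops included, and the job is handed in when it is done.

Besides the shell and the picture viewer there is one more tool, called after ">>>" by a JSON object that holds its "fn" and its "kwargs". carry_out: Moves the arm, as the interface text tells. Its arguments: {"type":"object","properties":{"series":{"type":"array","items":{"type":"array","items":{"type":"number"}}}},"required":["series"]}

```bash
mkdir -p pics; cat > h.py <<'E'
import numpy as np, cv2
from station import readout, eyes, job, masks_of, robot
def cloud(d):
    K=d["camera_matrix"];h,w=d["range_z"].shape
    u,v=np.meshgrid(np.arange(w),np.arange(h))
    p=cv2.undistortPoints(np.stack([u,v],-1).reshape(-1,1,2).astype(float),np.array(K,float),np.array([d["k1"],0,0,0.])).reshape(h,w,2)
    z=d["range_z"];c=np.dstack([p*z[...,None],z])
    return (c-np.array(d["t"]).ravel())@np.array(d["R"])
E
python3 - <<'E'
from h import *
print(readout.get_state(), robot.pinch_z)
for c in ("scene","top"):
    d=eyes.get_image(c);cv2.imwrite(f"pics/{c}0.png",d["image"]);P=cloud(d)
    for n in ("cooler","door","paddle","carton","pitcher","cups","sugar","syrup","tamper","portafilter","saucer"):
        for m in masks_of(c,n)[:1]:
            q=P[m["pixels"]&(d["range_z"]>0)]
            print(c,n,round(m["confidence"],2),np.round(m["box"]),np.round(np.median(q,0),3),np.round(np.percentile(q,[3,97],axis=0),3).tolist() if len(q) else None)
E
```

```text
{'t': 0.0, 'joint_pos': array([ 1.13338948,  0.3328854 , -0.06469951,  1.46095678,  0.02160124,
        1.34987566, -0.08847604]), 'joint_vel': array([ 5.72696591e-04,  4.74658695e-04,  4.82676395e-04,  3.89780917e-05,
       -3.93382582e-04,  3.67540682e-04, -1.15396336e-03]), 'joint_torque': array([-1.21139314e-03, -6.23262835e+01,  2.35983945e-02, -3.89901423e+01,
       -6.14860025e-02,  3.97894881e-02,  1.92923376e-04]), 'ee_pos': array([ 0.25172114, -0.57164437,  0.2217381 ]), 'tool_rot': array([-6.91814688e-04,  9.78564007e-01,  2.05941673e-01, -1.79859329e-04]), 'ft_force': array([-0.11385325,  0.56410462, -1.01361869]), 'ft_torque': array([-0.02046359, -0.01039349,  0.01204249]), 'finger_force': 0.0, 'gripper_width': 0.08659391759506423} 0.0187
scene cooler 0.75 [326. 342.  32.  56.] [ 0.637 -0.437  0.167] [[0.608, -0.446, 0.011], [0.677, -0.377, 0.214]]
scene door 0.61 [284. 197.  28. 103.] [0.609 0.037 0.239] [[0.562, -0.025, 0.053], [0.63, 0.209, 0.277]]
scene paddle 0.6 [278. 200.  24.  10.] [0.572 0.006 0.249] [[0.541, -0.005, 0.072], [0.605, 0.176, 0.254]]
scene carton
[... 1316 characters left out ...]
[ 0.725 -0.144  0.036] [[0.673, -0.18, -0.002], [0.765, -0.106, 0.102]]
top cups 0.83 [181. 167.  34.  34.] [0.679 0.312 0.175] [[0.648, 0.279, 0.01], [0.725, 0.355, 0.182]]
top sugar 0.8 [132. 223.  30.  26.] [0.517 0.464 0.115] [[0.488, 0.441, 0.021], [0.55, 0.504, 0.125]]
top syrup 0.79 [135. 187.  36.  32.] [0.614 0.449 0.153] [[0.59, 0.426, 0.002], [0.655, 0.529, 0.242]]
top tamper 0.59 [404. 245.  19.  15.] [ 0.477 -0.392  0.017] [[0.458, -0.409, 0.007], [0.502, -0.375, 0.093]]
top portafilter 0.7 [151. 292.  23.  60.] [0.344 0.418 0.029] [[0.227, 0.387, 0.011], [0.395, 0.446, 0.036]]
top saucer 0.88 [241. 134.  48.  46.] [0.756 0.122 0.29 ] [[0.693, 0.062, 0.281], [0.813, 0.182, 0.3]]
```

```bash
python3 - <<'E'
from h import *
d=eyes.get_image("top");P=cloud(d)
cv2.imwrite("pics/top1.png",cv2.resize(d["image"][80:340,100:460],None,fx=2,fy=2,interpolation=cv2.INTER_CUBIC))
m=masks_of("top","cooler")[0]["pixels"]
q=P[m&(d["range_z"]>0)];t=q[abs(q[:,2]-.279)<.006]
r=cv2.minAreaRect(t[:,:2].astype(np.float32));print("top rect",r,cv2.boxPoints(r).round(3).tolist())
for c in("top","scene"):
    d=eyes.get_image(c);P=cloud(d)
    m=masks_of(c,"door")[0]["pixels"];q=P[m&(d["range_z"]>0)];t=q[(q[:,2]>.262)&(q[:,0]>.55)]
    if len(t)>10:
        l=cv2.fitLine(t[:,:2].astype(np.float32),cv2.DIST_HUBER,0,.01,.01).ravel();print(c,"door top line",l,np.degrees(np.arctan2(l[1],l[0])),len(t),t.min(0),t.max(0))
    m=masks_of(c,"paddle")[0]["pixels"];q=P[m&(d["range_z"]>0)];t=q[(q[:,2]>.236)&(q[:,2]<.258)&(q[:,1]<.05)]
    r=cv2.minAreaRect(t[:,:2].astype(np.float32));print(c,"paddle",len(t),r,np.median(t,0),cv2.boxPoints(r).round(3).tolist())
E
```

```text
top rect ((0.7263777852058411, 0.09584425389766693), (0.2467796951532364, 0.24978134036064148), 0.880030632019043) [[0.6010000109672546, 0.21899999678134918], [0.6050000190734863, -0.03099999949336052], [0.8519999980926514, -0.027000000700354576], [0.8479999899864197, 0.22300000488758087]]
top door top line [ 0.0169985  -0.9998555   0.61478984  0.09548719] -89.02601 821 [ 0.60090133 -0.02258648  0.26203332] [0.63059459 0.21920838 0.28289334]
top paddle 206 ((0.5699429512023926, 0.006727824918925762), (0.063445545732975, 0.028808526694774628), 3.2216451168060303) [0.57040936 0.00768384 0.24731831] [[0.5370000004768372, 0.01899999938905239], [0.5389999747276306, -0.008999999612569809], [0.6019999980926514, -0.006000000052154064], [0.6010000109672546, 0.023000000044703484]]
scene door top line [ 0.02082682 -0.9997831   0.6152454   0.08220847] -88.80662 498 [ 0.60101763 -0.02659128  0.26217501] [0.63380699 0.21420518 0.28069144]
scene paddle 153 ((0.5701863169670105, 0.007004830986261368), (0.03238070383667946, 0.06375850737094879), 83.6028823852539) [0.56843167 0.00474164 0.24824233] [[0.5370000004768372, -0.006000000052154064], [0.6000000238418579, -0.013000000268220901], [0.6039999723434448, 0.019999999552965164], [0.5400000214576721, 0.027000000700354576]]
```

View pics/top1.png

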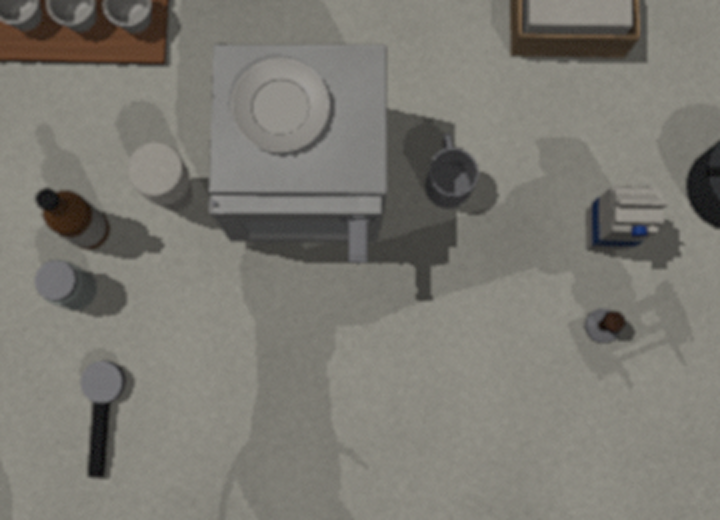

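View pics/scene0.png

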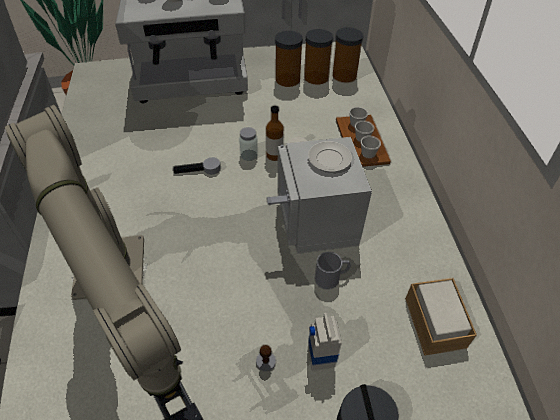

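>>> {"fn": "carry_out", "kwargs": {"series": [[1,0,0,-5,0],[1,0,0,-5,0],[1,3.1,-2.6,0,0],[1,3.1,-2.6,0,0],[1,3.1,-2.6,0,0],[1,3.1,-2.6,0,0],[1,3.1,-2.6,0,0],[1,3.1,-2.6,0,0]]}}

```text
t: 2.6
ee_pos: [0.3597, -0.353, 0.3227]
tool_rot: [0.0, 0.979, 0.206, 0.0]
ft_force: [-0.5, -0.1, 0.5]
gripper_width: 0.087
finger_force: 0.0
```

>>> {"fn": "carry_out", "kwargs": {"series": [[1,3.1,-2.6,0,0],[1,3.1,-2.6,0,0],[1,3.1,-2.6,0,0],[1,3.1,-2.6,0,0],[1,3.1,-2.6,0,0],[1,3.1,-2.6,0,0],[1,0,0,0,-0.18],[1,0,0,0,-0.18]]}}

```text
t: 3.6
ee_pos: [0.4668, -0.136, 0.3226]
tool_rot: [0.0, 0.925, 0.381, 0.0]
ft_force: [0.1, -0.2, 0.4]
gripper_width: 0.0872
finger_force: 0.0
```

>>> {"fn": "carry_out", "kwargs": {"series": [[1,0,0,0,-0.18],[1,0,0,0,-0.18],[1,0,0,0,-0.18],[1,0,0,0,-0.18],[1,0,0,0,-0.18],[1,0,0,0,-0.18],[1,0,0,0,-0.18],[1,0,0,0,-0.18]]}}

```text
t: 4.6
ee_pos: [0.4666, -0.1365, 0.3227]
tool_rot: [0.0, 0.444, 0.896, -0.0]
ft_force: [-1.1, -0.7, 0.2]
gripper_width: 0.087
finger_force: 0.0
```

>>> {"fn": "carry_out", "kwargs": {"series": [[1,0,0,0,-0.18],[1,0,0,0,-0.18],[1,0,0,0,-0.18],[1,0,0,0,-0.18],[1,0,0,0,-0.18],[1,0,0,0,0]]}}

```text
t: 5.35
ee_pos: [0.4666, -0.1365, 0.3226]
tool_rot: [0.0, 0.014, 1.0, -0.0]
ft_force: [0.0, 0.1, 0.0]
gripper_width: 0.0869
finger_force: 0.0
```

```bash
cat >> h.py <<'E'
from scipy.spatial.transform import Rotation as Ro
def st():
    s=readout.get_state();w,x,y,z=s["tool_rot"];R=Ro.from_quat([x,y,z,w]).as_matrix()
    return s,R
def to(target,yaw=None):
    s,R=st();d=np.array(target)-s["ee_pos"]
    print("t",round(s["t"],2),"ee",s["ee_pos"].round(4),"toolcm",(R.T@d*100).round(2),"yaw",round(np.arctan2(R[1,0],R[0,0]),4),"q",s["joint_pos"].round(2),"f",s["ft_force"].round(2),"w",round(s["gripper_width"],4))
E
python3 - <<'E'
from h import *
to([.558,.0065,.30])
d=eyes.get_image("wrist");P=cloud(d);cv2.imwrite("pics/w0.png",d["image"])
for m in masks_of("wrist","paddle")[:2]:
    q=P[m["pixels"]&(d["range_z"]>0)];t=q[(q[:,2]>.24)&(q[:,2]<.256)]
    print(m["confidence"],m["box"],len(t))
    if len(t)>20:
        r=cv2.minAreaRect(t[:,:2].astype(np.float32));print(r,np.median(t,0),cv2.boxPoints(r).round(4).tolist())
E
```

```text
t 5.35 ee [ 0.4666 -0.1365  0.3226] toolcm [-8.74 14.55  2.26] yaw 3.1137 q [ 0.68  0.01 -0.49  1.62  0.01  1.51  1.73] f [0.03 0.1  0.01] w 0.0869
```

View pics/w0.png

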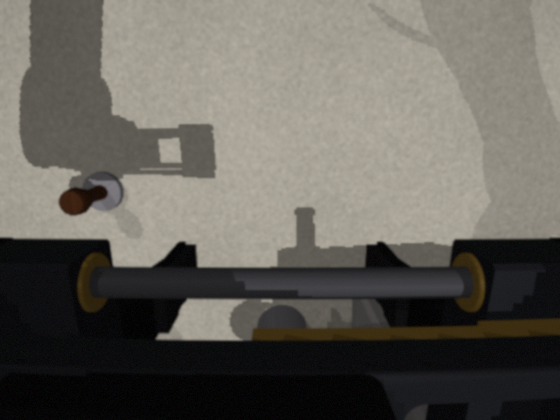

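>>> {"fn": "carry_out", "kwargs": {"series": [[1,-2,3.6,0,-0.045],[1,-2,3.6,0,0],[1,-2,3.6,0,0],[1,-2,3.6,0,0],[1,0,0,2,0],[1,0,0,0,0]]}}

```text
t: 6.2
ee_pos: [0.545, 0.008, 0.3013]
tool_rot: [-0.001, -0.008, 1.0, -0.0]
ft_force: [-0.6, -0.6, -0.3]
gripper_width: 0.087
finger_force: 0.0
```

```bash
python3 - <<'E'
from h import *
to([.558,.0065,.224])
d=eyes.get_image("wrist");P=cloud(d);cv2.imwrite("pics/w1.png",d["image"])
for m in masks_of("wrist","paddle")[:2]:
    q=P[m["pixels"]&(d["range_z"]>0)];t=q[(q[:,2]>.236)&(q[:,2]<.258)]
    print(m["confidence"],m["box"],len(t))
    if len(t)>20:
        r=cv2.minAreaRect(t[:,:2].astype(np.float32));print(r,np.median(t,0),cv2.boxPoints(r).round(4).tolist())
E
```

```text
t 6.2 ee [0.545  0.008  0.3013] toolcm [-1.32 -0.17  7.73] yaw -3.1257 q [ 0.46  0.18 -0.64  1.52  0.11  1.48  1.41] f [-0.55 -0.63 -0.29] w 0.087
0.68 [281.7, 267.7, 40.8, 83.4] 2117
((0.5709682703018188, 0.008489208295941353), (0.06429808586835861, 0.029618343338370323), 0.7178799510002136) [0.55764752 0.00781663 0.24814812] [[0.5386000275611877, 0.02290000021457672], [0.5389999747276306, -0.0066999997943639755], [0.6032999753952026, -0.005900000222027302], [0.6029000282287598, 0.02370000071823597]]
0.43 [181.6, 321.2, 47.7, 45.7] 0
```

View pics/w1.png

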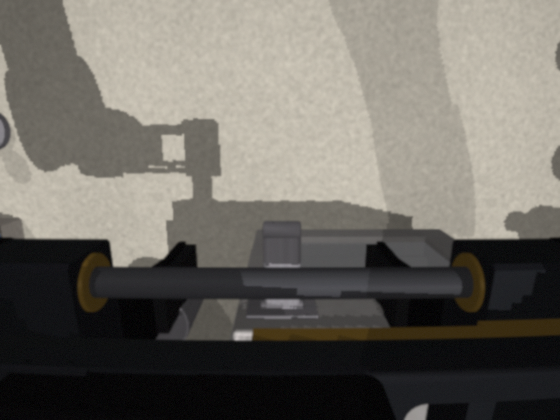

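>>> {"fn": "carry_out", "kwargs": {"series": [[1,-1.4,0,0,0],[1,0,0,2.5,0],[1,0,0,2.5,0],[1,0,0,1.7,0],[1,0,0,1,0],[1,0,0,0,0]]}}

```text
t: 7.05
ee_pos: [0.5597, 0.0081, 0.2254]
tool_rot: [-0.0, -0.009, 1.0, -0.0]
ft_force: [-0.4, -0.2, -0.7]
gripper_width: 0.0874
finger_force: 0.0
```

```bash
python3 - <<'E'
from h import *
to([.559,.008,.2245])
E
```

```text
t 7.05 ee [0.5597 0.0081 0.2254] toolcm [ 0.07 -0.01  0.09] yaw -3.1236 q [ 0.45  0.25 -0.63  1.61  0.15  1.34  1.38] f [-0.4  -0.24 -0.71] w 0.0874
```

Close, then start lifting (z up = −tool z; tool −x = toward the door).

>>> {"fn": "carry_out", "kwargs": {"series": [[0,0,0,0.1,0],[0,0,0,0,0],[0,0,0,0,0],[0,0,0,0,0],[0,0,0,0,0],[0,0,0,0,0]]}}

```text
t: 7.8
ee_pos: [0.5596, 0.0082, 0.2246]
tool_rot: [0.0, -0.009, 1.0, -0.0]
ft_force: [-0.4, 0.3, 0.1]
gripper_width: 0.0352
finger_force: 0.0
```

>>> {"fn": "carry_out", "kwargs": {"series": [[0,0,0,-0.15,0],[0,0,0,-0.15,0],[0,0,0,0,0]]}}

```text
t: 8.18
ee_pos: [0.5593, 0.0087, 0.227]
tool_rot: [-0.0, -0.009, 1.0, 0.0]
ft_force: [1.8, 3.9, -6.6]
gripper_width: 0.0257
finger_force: 30.0
```

>>> {"fn": "carry_out", "kwargs": {"series": [[0,0,0,-0.15,0],[0,0,0,-0.15,0],[0,0,0,0,0]]}}

```text
t: 8.55
ee_pos: [0.5594, 0.0087, 0.2305]
tool_rot: [-0.0, -0.009, 1.0, 0.0]
ft_force: [1.0, 5.4, -6.8]
gripper_width: 0.0257
finger_force: 30.0
```

>>> {"fn": "carry_out", "kwargs": {"series": [[0,-0.03,0,-0.15,0],[0,-0.03,0,-0.15,0],[0,0,0,0,0]]}}

```text
t: 8.93
ee_pos: [0.56, 0.0086, 0.2334]
tool_rot: [-0.0, -0.009, 1.0, 0.0]
ft_force: [-0.0, 5.3, -7.9]
gripper_width: 0.0255
finger_force: 30.0
```

>>> {"fn": "carry_out", "kwargs": {"series": [[0,-0.02,0,-0.1,0],[0,0,0,0,0]]}}

```text
t: 9.18
ee_pos: [0.5601, 0.0086, 0.2343]
tool_rot: [-0.0, -0.009, 1.0, 0.0]
ft_force: [0.4, 5.7, -8.9]
gripper_width: 0.0257
finger_force: 30.0
```

```bash
python3 - <<'E'
from h import *
to([.559,.008,.2245])
E
```

```text
t 9.18 ee [0.5601 0.0086 0.2343] toolcm [ 0.11 -0.06  0.98] yaw -3.1229 q [ 0.45  0.24 -0.64  1.59  0.15  1.36  1.38] f [ 0.45  5.69 -8.87] w 0.0257
```

>>> {"fn": "carry_out", "kwargs": {"series": [[0,-0.02,0,-0.1,0],[0,0,0,0,0]]}}

```text
t: 9.43
ee_pos: [0.5602, 0.0086, 0.2353]
tool_rot: [-0.0, -0.009, 1.0, 0.0]
ft_force: [0.5, 5.0, -9.8]
gripper_width: 0.0255
finger_force: 30.0
```

>>> {"fn": "carry_out", "kwargs": {"series": [[0,0,0,0,0],[0,0,0,0,0]]}}

```text
t: 9.68
ee_pos: [0.5602, 0.0086, 0.2352]
tool_rot: [-0.0, -0.009, 1.0, 0.0]
ft_force: [0.4, 4.9, -9.5]
gripper_width: 0.0255
finger_force: 30.0
```

>>> {"fn": "carry_out", "kwargs": {"series": [[0,-0.01,0,-0.05,0],[0,0,0,0,0]]}}

```text
t: 9.93
ee_pos: [0.5603, 0.0086, 0.2357]
tool_rot: [-0.0, -0.009, 1.0, 0.0]
ft_force: [0.1, 4.6, -9.2]
gripper_width: 0.0257
finger_force: 30.0
```

>>> {"fn": "carry_out", "kwargs": {"series": [[0,-0.02,0,-0.1,0],[0,0,0,0,0]]}}

```text
t: 10.18
ee_pos: [0.5605, 0.0086, 0.2367]
tool_rot: [-0.001, -0.009, 1.0, 0.0]
ft_force: [0.3, 4.8, -9.0]
gripper_width: 0.0256
finger_force: 30.0
```

>>> {"fn": "carry_out", "kwargs": {"series": [[0,-0.02,0,-0.1,0],[0,0,0,0,0]]}}

```text
t: 10.42
ee_pos: [0.5607, 0.0086, 0.2377]
tool_rot: [-0.001, -0.009, 1.0, 0.0]
ft_force: [0.5, 5.3, -8.9]
gripper_width: 0.0254
finger_force: 30.0
```

>>> {"fn": "carry_out", "kwargs": {"series": [[0,-0.02,0,-0.1,0],[0,0,0,0,0]]}}

```text
t: 10.68
ee_pos: [0.5608, 0.0086, 0.2386]
tool_rot: [-0.001, -0.009, 1.0, 0.0]
ft_force: [0.7, 4.9, -10.5]
gripper_width: 0.0253
finger_force: 30.0
```

>>> {"fn": "carry_out", "kwargs": {"series": [[0,-0.01,0,-0.05,0],[0,0,0,0,0]]}}

```text
t: 10.92
ee_pos: [0.5609, 0.0086, 0.2391]
tool_rot: [-0.001, -0.009, 1.0, 0.0]
ft_force: [0.1, 5.9, -9.7]
gripper_width: 0.0255
finger_force: 30.0
```

>>> {"fn": "carry_out", "kwargs": {"series": [[0,-0.03,0,-0.1,0],[0,0,0,0,0]]}}

```text
t: 11.18
ee_pos: [0.5612, 0.0086, 0.2401]
tool_rot: [-0.001, -0.009, 1.0, 0.0]
ft_force: [0.3, 5.6, -9.8]
gripper_width: 0.0257
finger_force: 30.0
```

>>> {"fn": "carry_out", "kwargs": {"series": [[0,-0.03,0,-0.1,0],[0,0,0,0,0]]}}

```text
t: 11.42
ee_pos: [0.5614, 0.0087, 0.241]
tool_rot: [-0.001, -0.009, 1.0, 0.0]
ft_force: [-0.7, 4.5, -10.3]
gripper_width: 0.0256
finger_force: 30.0
```

>>> {"fn": "carry_out", "kwargs": {"series": [[0,-0.03,0,-0.1,0],[0,0,0,0,0]]}}

```text
t: 11.68
ee_pos: [0.5617, 0.0086, 0.242]
tool_rot: [-0.001, -0.009, 1.0, 0.0]
ft_force: [-0.5, 5.4, -10.5]
gripper_width: 0.0255
finger_force: 30.0
```

>>> {"fn": "carry_out", "kwargs": {"series": [[0,-0.03,0,-0.1,0],[0,0,0,0,0]]}}

```text
t: 11.92
ee_pos: [0.5619, 0.0087, 0.243]
tool_rot: [-0.001, -0.009, 1.0, 0.0]
ft_force: [-0.8, 5.6, -9.6]
gripper_width: 0.0258
finger_force: 30.0
```

>>> {"fn": "carry_out", "kwargs": {"series": [[0,-0.03,0,-0.1,0],[0,0,0,0,0]]}}

```text
t: 12.18
ee_pos: [0.5622, 0.0086, 0.2439]
tool_rot: [-0.001, -0.009, 1.0, 0.0]
ft_force: [-0.3, 4.9, -10.1]
gripper_width: 0.0256
finger_force: 30.0
```

>>> {"fn": "carry_out", "kwargs": {"series": [[0,-0.035,0,-0.1,0],[0,0,0,0,0]]}}

```text
t: 12.42
ee_pos: [0.5625, 0.0087, 0.2448]
tool_rot: [-0.001, -0.009, 1.0, 0.0]
ft_force: [-0.3, 5.8, -10.7]
gripper_width: 0.0254
finger_force: 30.0
```

>>> {"fn": "carry_out", "kwargs": {"series": [[0,-0.035,0,-0.1,0],[0,0,0,0,0]]}}

```text
t: 12.68
ee_pos: [0.5628, 0.0087, 0.2458]
tool_rot: [-0.001, -0.009, 1.0, 0.0]
ft_force: [-1.5, 5.2, -12.3]
gripper_width: 0.0257
finger_force: 30.0
```

>>> {"fn": "carry_out", "kwargs": {"series": [[0,-0.015,0,-0.05,0],[0,0,0,0,0]]}}

```text
t: 12.92
ee_pos: [0.563, 0.0087, 0.2463]
tool_rot: [-0.001, -0.009, 1.0, 0.0]
ft_force: [-0.8, 5.0, -11.3]
gripper_width: 0.0257
finger_force: 30.0
```

>>> {"fn": "carry_out", "kwargs": {"series": [[0,-0.035,0,-0.1,0],[0,0,0,0,0]]}}

```text
t: 13.18
ee_pos: [0.5633, 0.0087, 0.2473]
tool_rot: [-0.001, -0.009, 1.0, 0.0]
ft_force: [-1.0, 5.4, -11.0]
gripper_width: 0.0257
finger_force: 30.0
```

>>> {"fn": "carry_out", "kwargs": {"series": [[0,-0.04,0,-0.1,0],[0,0,0,0,0]]}}

```text
t: 13.42
ee_pos: [0.5637, 0.0087, 0.2483]
tool_rot: [-0.001, -0.009, 1.0, 0.0]
ft_force: [-1.0, 5.5, -11.6]
gripper_width: 0.0255
finger_force: 30.0
```

>>> {"fn": "carry_out", "kwargs": {"series": [[0,-0.04,0,-0.1,0],[0,0,0,0,0]]}}

```text
t: 13.68
ee_pos: [0.564, 0.0087, 0.2492]
tool_rot: [-0.001, -0.009, 1.0, 0.0]
ft_force: [-1.4, 5.1, -11.4]
gripper_width: 0.0257
finger_force: 30.0
```

>>> {"fn": "carry_out", "kwargs": {"series": [[0,-0.045,0,-0.1,0],[0,0,0,0,0]]}}

```text
t: 13.92
ee_pos: [0.5644, 0.0087, 0.2501]
tool_rot: [-0.001, -0.009, 1.0, 0.0]
ft_force: [-0.9, 5.0, -11.4]
gripper_width: 0.0255
finger_force: 30.0
```

>>> {"fn": "carry_out", "kwargs": {"series": [[0,-0.045,0,-0.1,0],[0,0,0,0,0]]}}

```text
t: 14.18
ee_pos: [0.5648, 0.0087, 0.2511]
tool_rot: [-0.001, -0.009, 1.0, 0.0]
ft_force: [-1.5, 5.8, -11.4]
gripper_width: 0.0257
finger_force: 30.0
```

>>> {"fn": "carry_out", "kwargs": {"series": [[0,-0.045,0,-0.1,0],[0,0,0,0,0]]}}

```text
t: 14.42
ee_pos: [0.5652, 0.0087, 0.2519]
tool_rot: [-0.002, -0.009, 1.0, 0.0]
ft_force: [-1.9, 5.3, -11.2]
gripper_width: 0.0258
finger_force: 30.0
```

>>> {"fn": "carry_out", "kwargs": {"series": [[0,-0.05,0,-0.1,0],[0,0,0,0,0]]}}

```text
t: 14.68
ee_pos: [0.5653, 0.0087, 0.2523]
tool_rot: [-0.002, -0.009, 1.0, 0.0]
ft_force: [-0.9, 5.2, -14.7]
gripper_width: 0.0256
finger_force: 30.0
```

```bash
python3 - <<'E'
from h import *
to([.559,.008,.2245])
d=eyes.get_image("scene");P=cloud(d)
cv2.imwrite("pics/s1.png",cv2.resize(d["image"][150:260,220:360],None,fx=5,fy=5,interpolation=cv2.INTER_CUBIC))
E
```

```text
t 14.68 ee [0.5653 0.0087 0.2523] toolcm [ 0.62 -0.06  2.78] yaw -3.1227 q [ 0.44  0.25 -0.64  1.55  0.15  1.4   1.38] f [ -0.93   5.23 -14.74] w 0.0256
```

View pics/s1.png

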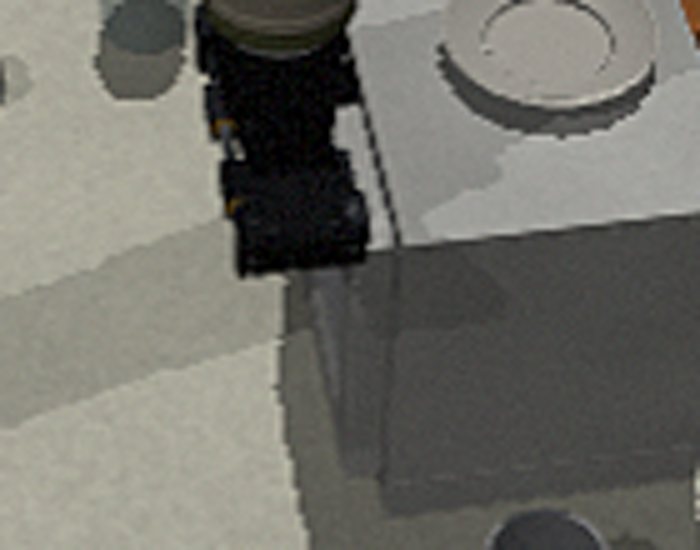

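>>> {"fn": "carry_out", "kwargs": {"series": [[0,0.05,0,0.1,0],[0,0.04,0,0.08,0],[0,0,0,0,0]]}}

```text
t: 15.1
ee_pos: [0.5651, 0.0087, 0.2517]
tool_rot: [-0.001, -0.009, 1.0, 0.0]
ft_force: [-2.1, 4.0, -8.8]
gripper_width: 0.0257
finger_force: 30.0
```

>>> {"fn": "carry_out", "kwargs": {"series": [[0,0.1,0.025,0,0.005],[0,0.1,0.025,0,0.005],[0,0,0,0,0]]}}

```text
t: 15.48
ee_pos: [0.5634, 0.0092, 0.2518]
tool_rot: [-0.0, -0.004, 1.0, 0.0]
ft_force: [0.7, 5.1, -11.8]
gripper_width: 0.0258
finger_force: 30.0
```

>>> {"fn": "carry_out", "kwargs": {"series": [[0,0.05,0,0.1,0],[0,0.1,0.025,0,0.005],[0,0.1,0.025,0,0.005],[0,0,0,0,0]]}}

```text
t: 15.98
ee_pos: [0.5613, 0.0097, 0.2512]
tool_rot: [0.0, 0.001, 1.0, 0.0]
ft_force: [0.4, 4.9, -8.9]
gripper_width: 0.0257
finger_force: 30.0
```

Pulling freely so far (4 mm); continue in 2 mm steps.

>>> {"fn": "carry_out", "kwargs": {"series": [[0,0.1,0.025,0,0.005],[0,0.1,0.025,0,0.005],[0,0,0,0,0]]}}

```text
t: 16.35
ee_pos: [0.5593, 0.0102, 0.2512]
tool_rot: [0.0, 0.006, 1.0, 0.0]
ft_force: [0.5, 3.6, -8.2]
gripper_width: 0.0259
finger_force: 30.0
```

>>> {"fn": "carry_out", "kwargs": {"series": [[0,0.1,0.025,0,0.005],[0,0.1,0.025,0,0.005],[0,0,0,0,0]]}}

```text
t: 16.73
ee_pos: [0.5573, 0.0108, 0.2512]
tool_rot: [0.0, 0.011, 1.0, 0.0]
ft_force: [0.9, 5.8, -8.3]
gripper_width: 0.0259
finger_force: 30.0
```

>>> {"fn": "carry_out", "kwargs": {"series": [[0,0.1,0.025,0,0.005],[0,0.1,0.025,0,0.005],[0,0,0,0,0]]}}

```text
t: 17.1
ee_pos: [0.5553, 0.0113, 0.2513]
tool_rot: [0.0, 0.016, 1.0, 0.0]
ft_force: [1.4, 6.2, -8.6]
gripper_width: 0.0259
finger_force: 30.0
```

>>> {"fn": "carry_out", "kwargs": {"series": [[0,0.1,0.027,0,0.005],[0,0.1,0.027,0,0.005],[0,0,0,0,0]]}}

```text
t: 17.48
ee_pos: [0.5533, 0.0119, 0.2512]
tool_rot: [0.0, 0.021, 1.0, 0.0]
ft_force: [1.2, 6.2, -7.7]
gripper_width: 0.026
finger_force: 30.0
```

>>> {"fn": "carry_out", "kwargs": {"series": [[0,0.1,0.027,0,0.005],[0,0.1,0.027,0,0.005],[0,0,0,0,0]]}}

```text
t: 17.85
ee_pos: [0.5514, 0.0126, 0.2512]
tool_rot: [0.0, 0.026, 1.0, 0.0]
ft_force: [1.0, 5.4, -8.5]
gripper_width: 0.0257
finger_force: 30.0
```

Past 13.5 mm with no resistance: the latch is clear. A couple more careful steps, then the swing.

>>> {"fn": "carry_out", "kwargs": {"series": [[0,0.2,0.054,0,0.01],[0,0.2,0.054,0,0.01],[0,0,0,0,0]]}}

```text
t: 18.23
ee_pos: [0.5474, 0.0138, 0.2513]
tool_rot: [0.0, 0.036, 0.999, 0.0]
ft_force: [0.5, 5.6, -9.0]
gripper_width: 0.0256
finger_force: 30.0
```

>>> {"fn": "carry_out", "kwargs": {"series": [[0,0.4,0.11,0,0.02],[0,0.4,0.11,0,0.02],[0,0.4,0.11,0,0.02],[0,0.4,0.11,0,0.02],[0,0,0,0,0]]}}

```text
t: 18.85
ee_pos: [0.5319, 0.0199, 0.2513]
tool_rot: [0.0, 0.076, 0.997, 0.0]
ft_force: [1.0, 6.0, -8.5]
gripper_width: 0.0255
finger_force: 30.0
```

```bash
python3 - <<'E'
from h import *
to([.559,.008,.2245])
E
```

```text
t 18.85 ee [0.5319 0.0199 0.2513] toolcm [-2.86 -0.76  2.68] yaw 2.9904 q [ 0.45  0.16 -0.63  1.64  0.1   1.37  1.22] f [ 1.01  6.03 -8.46] w 0.0255
```

>>> {"fn": "carry_out", "kwargs": {"series": [[0,0.6,0.165,0,0.03],[0,1.0,0.28,0,0.05],[0,1.0,0.28,0,0.05],[0,1.0,0.28,0,0.05],[0,0.6,0.165,0,0.03],[0,0,0,0,0]]}}

```text
t: 19.6
ee_pos: [0.494, 0.0412, 0.2515]
tool_rot: [0.0, 0.179, 0.984, 0.0]
ft_force: [2.4, 5.1, -8.8]
gripper_width: 0.0256
finger_force: 30.0
```

>>> {"fn": "carry_out", "kwargs": {"series": [[0,0.8,0.22,0,0.04],[0,1.0,0.28,0,0.05],[0,1.0,0.28,0,0.05],[0,1.0,0.28,0,0.05],[0,1.0,0.28,0,0.05],[0,1.0,0.28,0,0.05],[0,0.8,0.22,0,0.04],[0,0,0,0,0]]}}

```text
t: 20.6
ee_pos: [0.4455, 0.0891, 0.2516]
tool_rot: [0.001, 0.338, 0.941, 0.0]
ft_force: [4.0, 5.7, -10.3]
gripper_width: 0.0255
finger_force: 30.0
```

```bash
python3 - <<'E'
from h import *
to([.408,.205,.2245])
E
```

```text
t 20.6 ee [0.4455 0.0891 0.2516] toolcm [10.28  6.54  2.7 ] yaw 2.451 q [ 0.41 -0.04 -0.68  1.81 -0.02  1.36  0.61] f [  3.95   5.72 -10.28] w 0.0255
```

>>> {"fn": "carry_out", "kwargs": {"series": [[0,0.8,0.22,0,0.04],[0,1.0,0.28,0,0.05],[0,1.0,0.28,0,0.05],[0,1.0,0.28,0,0.05],[0,1.0,0.28,0,0.05],[0,1.0,0.28,0,0.05],[0,0.8,0.22,0,0.04],[0,0,0,0,0]]}}

```text
t: 21.6
ee_pos: [0.415, 0.1498, 0.2516]
tool_rot: [0.001, 0.488, 0.873, 0.0]
ft_force: [3.5, 4.5, -8.9]
gripper_width: 0.0254
finger_force: 30.0
```

>>> {"fn": "carry_out", "kwargs": {"series": [[0,0.8,0.22,0,0.04],[0,1.0,0.28,0,0.05],[0,1.0,0.28,0,0.05],[0,1.0,0.28,0,0.05],[0,1.0,0.28,0,0.05],[0,0.8,0.22,0,0.04],[0,0,0,0,0],[0,0,0,0,0]]}}

```text
t: 22.6
ee_pos: [0.4056, 0.2063, 0.2515]
tool_rot: [0.0, 0.605, 0.796, 0.0]
ft_force: [1.6, 4.2, -8.0]
gripper_width: 0.0258
finger_force: 30.0
```

```bash
python3 - <<'E'
from h import *
to([.408,.205,.2245])
E
```

```text
t 22.6 ee [0.4056 0.2063 0.2515] toolcm [-0.19  0.19  2.7 ] yaw 1.8408 q [ 0.31 -0.03 -0.85  1.8  -0.02  1.36 -0.26] f [ 1.57  4.16 -8.04] w 0.0258
```

>>> {"fn": "carry_out", "kwargs": {"series": [[0,0.2,0,0.5,0],[0,0.18,0,0.5,0],[0,0.13,0,0.5,0],[0,0.08,0,0.5,0],[0,0.04,0,0.4,0],[0,0.02,0,0.2,0],[0,0,0,0,0]]}}

```text
t: 23.48
ee_pos: [0.4042, 0.214, 0.2278]
tool_rot: [0.001, 0.606, 0.796, 0.001]
ft_force: [-8.0, -1.4, 24.3]
gripper_width: 0.0257
finger_force: 30.0
```

>>> {"fn": "carry_out", "kwargs": {"series": [[0.7,0,0,0,0],[0.7,0,0,0,0],[0.7,0,0,0,0],[0.7,0,0,0,0],[0.7,0,0,0,0],[0.7,0,0,0,0]]}}

```text
t: 24.22
ee_pos: [0.4035, 0.2126, 0.2252]
tool_rot: [0.0, 0.606, 0.796, -0.0]
ft_force: [-0.0, -1.2, 0.5]
gripper_width: 0.0607
finger_force: 0.0
```

>>> {"fn": "carry_out", "kwargs": {"series": [[0.7,0,0,-2,0],[0.7,0,0,-4,0],[0.7,0,0,-4,0],[0.7,0,0,-4,0],[0.7,0,0,0,0],[0.7,0,0,0,0]]}}

```text
t: 24.98
ee_pos: [0.4034, 0.2126, 0.3646]
tool_rot: [-0.0, 0.606, 0.796, -0.0]
ft_force: [0.2, -0.3, -0.7]
gripper_width: 0.061
finger_force: 0.0
```

```bash
python3 - <<'E'
from h import *
to([.408,.205,.2245])
for c in("top","scene","wrist"):
    d=eyes.get_image(c);P=cloud(d)
    if c!="wrist": cv2.imwrite(f"pics/{c}9.png",cv2.resize(d["image"][80:340,100:460],None,fx=2,fy=2))
    for m in masks_of(c,"paddle")[:1]:
        q=P[m["pixels"]&(d["range_z"]>0)];t=q[(q[:,2]>.2)&(q[:,2]<.3)]
        if len(t)>20: print(c,m["confidence"],len(t),cv2.minAreaRect(t[:,:2].astype(np.float32)),np.percentile(t,[5,50,95],axis=0).round(3).tolist())
E
```

```text
t 24.98 ee [0.4034 0.2126 0.3646] toolcm [-0.85  0.25 14.01] yaw 1.8398 q [ 0.31 -0.06 -0.84  1.59 -0.04  1.59 -0.26] f [ 0.25 -0.29 -0.7 ] w 0.061
top 0.6 192 ((0.41602563858032227, 0.15625423192977905), (0.027334099635481834, 0.09671929478645325), 11.694066047668457) [[0.399, 0.114, 0.242], [0.417, 0.175, 0.248], [0.433, 0.2, 0.269]]
scene 0.52 133 ((0.4206320643424988, 0.1712268739938736), (0.02873086743056774, 0.12902764976024628), 18.172607421875) [[0.395, 0.111, 0.244], [0.42, 0.153, 0.251], [0.439, 0.227, 0.268]]
wrist 0.66 5226 ((0.49744635820388794, 0.17355689406394958), (0.1160428524017334, 0.22786709666252136), 86.88677978515625) [[0.391, 0.129, 0.22], [0.416, 0.185, 0.248], [0.513, 0.227, 0.267]]
```

View pics/scene9.png

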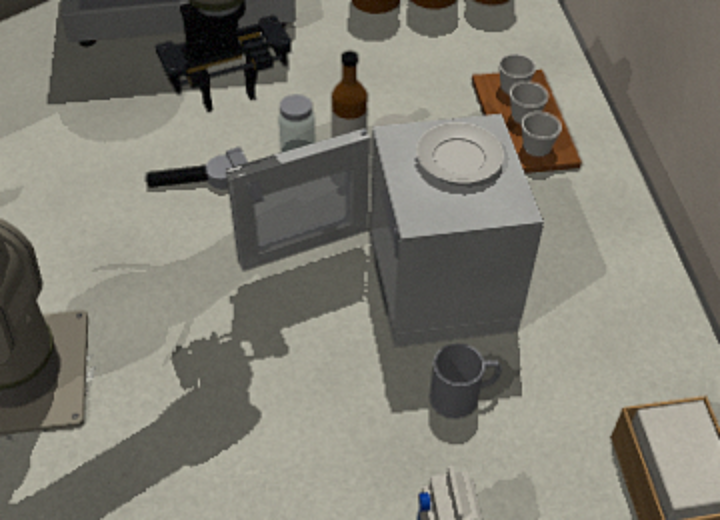

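The door stands wide open (crop columns 230–370, rows 130–270), the gripper is clear above it, and the top of the paddle is level at about 0.248 m.

```bash
python3 -c "
from station import job
print(job.close_job())"
```

```text
the job is handed in; nothing more can be done
None
```

The cooler door is open to about 1.3 rad (75°) with the paddle dropped back to rest and the gripper clear, and the job is handed in; the hand-in call returned no verdict.

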